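# Set the press moulds under the pricking needles

### The job

Get the needle station ready for pricking: first take the pail off its bed and hang it by the handle on the double hook. Then tip every mould that stands on end at the bed's front edge over onto the bed, so that they lie flat with the carved side up, and slide each until the centre of its leading rosette, the one at the end away from the robot, sits exactly under a needle, one mould to a needle. Leave the clear sample box on the table where it is.

Things in the scene. Friction and masses are not known exactly. Their poses are not given: they have to be found in the camera images.
- station: fixed needle station: a 275 x 480 x 20 mm plywood bed (its top is 20 mm above the table) with a grey beam across it carrying three fixed needles. Origin: middle of the bed's front lower edge, on the table; own x runs across the bed away from the robot, own y left, z up. The beam spans x = 216 to 254 mm, height 98 to 130 mm, on posts at y = +-222 mm, 112 mm high above the bed; chucks (22 mm dia.) from 74 mm up
- hook_stand: fixed stand: 150 x 130 mm steel foot, a 16 mm post (203 mm high) at the origin, and two parallel prongs 56 mm apart (own y = +-28 mm), 8 mm thick, reaching along own -x; the prongs slope down to the seat 84 mm from the post and then turn up; prong tips at x = -108 mm, top 210 mm above the table, so the bar has to come in over the tips from the front while the pail's rim stays below the prongs (undersides at 172 mm by the seat)
- hook_seat (a point): midway between the two prongs, where the middle of the pail's handle bar comes to lie when it hangs; 186 mm above the table. The bar must lie along the stand's own y, across both prongs
- pail: small aluminium pail, 80 mm base, 98 mm rim, 60 mm high, 0.22 kg; origin at the centre of its underside, z up. Its stiff steel handle stands up fixed: a 10 mm thick bar along own y, 90 mm long, on two uprights (80 mm free between rim and bar) at y = +-49 mm
- pail_grip (a point): middle of the pail's handle bar (bar axis), 145 mm above the pail's underside
- mould_a: left wooden press mould, 58 x 160 x 27 mm, 0.25 kg, may be absent (None). Origin on its plain back, at the middle of the edge of the end it stands on; own y runs from there along its 160 mm length, own z out of the carved face (27 mm from the back). It starts on end, own y up, carved face to the robot, its back within 2 mm of the bed's front edge; pushed at the top away from the robot it topples over that edge and lies on the bed, carved face up
- mould_a_mark (a point): centre of the rosette to set under a needle: on the carved face of mould_a, 115 mm from its origin along own y, 45 mm from the far end (the end that is up at the start and leads away from the robot when it lies)
- mould_b: middle wooden press mould, 58 x 160 x 27 mm, 0.25 kg, may be absent (None). Origin on its plain back, at the middle of the edge of the end it stands on; own y runs from there along its 160 mm length, own z out of the carved face (27 mm from the back). It starts on end, own y up, carved face to the robot, its back within 2 mm of the bed's front edge; pushed at the top away from the robot it topples over that edge and lies on the bed, carved face up
- mould_b_mark (a point): centre of the rosette to set under a needle: on the carved face of mould_b, 115 mm from its origin along own y, 45 mm from the far end (the end that is up at the start and leads away from the robot when it lies)
- mould_c: right wooden press mould, 58 x 160 x 27 mm, 0.25 kg, may be absent (None). Origin on its plain back, at the middle of the edge of the end it stands on; own y runs from there along its 160 mm length, own z out of the carved face (27 mm from the back). It starts on end, own y up, carved face to the robot, its back within 2 mm of the bed's front edge; pushed at the top away from the robot it topples over that edge and lies on the bed, carved face up
- mould_c_mark (a point): centre of the rosette to set under a needle: on the carved face of mould_c, 115 mm from its origin along own y, 45 mm from the far end (the end that is up at the start and leads away from the robot when it lies)
- tip_left (a point): point of the left needle, 57 mm above the table (37 mm above the bed; a lying mould passes 10 mm beneath)
- tip_middle (a point): point of the middle needle, 57 mm above the table (37 mm above the bed; a lying mould passes 10 mm beneath)
- tip_right (a point): point of the right needle, 57 mm above the table (37 mm above the bed; a lying mould passes 10 mm beneath)
- sample: clear plastic sample box, 101 x 97 x 66 mm, loose on the table between station and hook stand; origin under its centre; leave it where it is
Things that resemble listed ones, but are neither listed nor needed, are in the scene too. What is shaped like the mould_a but pink or turquoise is not meant.

How it is judged (in metres and radians):
On the way, in this order (a step that is already met when the one before it is completed fails the run):
1. the pail hangs by its handle on the double hook, let go (x of pail_grip in the frame of hook_stand between -0.115 and -0.01 m and y of pail_grip in the frame of hook_stand between -0.025 and 0.025 m and z of pail_grip in the frame of hook_stand above 0.176 m and angle between pail's own z axis and vertical below 0.35 rad and contact force between pail and hook_stand above 0.5 N and contact force between the fingers and pail below 0.1 N), for 0.3 s.
2. every mould lies flat on the bed, carved side up (angle between each of mould_a, mould_b, mould_c's own z axis and vertical below 0.08 rad and z of mould_a in the frame of station between 0.014 and 0.028 m and z of mould_b in the frame of station between 0.014 and 0.028 m and z of mould_c in the frame of station between 0.014 and 0.028 m), for 0.2 s.
At the end, for the whole second after the job is handed in: the pail hangs by its handle bar on both prongs, anywhere behind their tips, and is let go; every mould present lies flat on the bed, carved side up, its leading rosette's centre within 6 mm horizontally of one of the needle tips; all at rest (all of step 1 and all of step 2 and linear speed of pail below 0.05 m/s and (horizontal distance between mould_a_mark and tip_left below 0.006 m or horizontal distance between mould_a_mark and tip_middle below 0.006 m or horizontal distance between mould_a_mark and tip_right below 0.006 m) and linear speed of each of mould_a, mould_b, mould_c below 0.02 m/s and (horizontal distance between mould_b_mark and tip_left below 0.006 m or horizontal distance between mould_b_mark and tip_middle below 0.006 m or horizontal distance between mould_b_mark and tip_right below 0.006 m) and (horizontal distance between mould_c_mark and tip_left below 0.006 m or horizontal distance between mould_c_mark and tip_middle below 0.006 m or horizontal distance between mould_c_mark and tip_right below 0.006 m)); the robot touches nothing.
It fails at once if the clear sample box on the table is knocked about (moved over 40 mm) (distance of sample from where it was at the start of the episode above 0.04 m).
Of mould_a, mould_b, mould_c only 2 to 3 are there at a start; the rules pass over those that are not, and their reading is None.
At some moment in a run one of pail may be knocked a few centimetres aside while the robot is not near it.
Once in a run the grip may slacken for a moment while it holds something.
It also fails if it takes over 210 s, if anything falls off the work surface, if the arm or the gripper's body presses on something with over 40 N, if the wrist force passes 120 N, or if a joint passes its speed limit or range.

### The arm

A 7-joint arm with a two-finger parallel gripper is mounted at the origin on a cart in front of the work surface, level with it; the furniture and walls round the work are solid. World frame = base frame: x ahead of the robot, y to its left, z up, the work surface at z = 0. Lengths are in mm, angles in rad, forces in N, time in s.
With the tool pointing down it reaches from about 400 to 900 mm from the base axis. Payload 5.5 kg.
Tool frame: the origin (TCP) lies between the finger pads; the fingertips stand 11 mm ahead of it and the grasp point (between the pads) lies 8 mm behind it; z points along the fingers, y is the line along which they close (so a half turn about z gives the same grasp; the last joint's range is limited). The gripper opens to 85 mm and grips with 20 to 120 N. Pads are 22 mm wide; open, the fingers measure 114 mm over their backs; the gripper's body (76 mm by 85 mm) begins 54 mm behind the grasp point. The pads swing forward as they close: fully open they stand 13 mm farther back than shut.
Start: joints at [-1.012, 0.501, -0.427, 1.55, 0.221, 1.138, -0.21], TCP at [189.441, 621.781, 242.31] pointing down, gripper open.
Joint ranges: [-2.88, 2.88], [-0.31, 2.03], [-1.54, 1.56], [0.2, 2.42], [-1.41, 4.55], [0.19, 2.02], [-2.57, 2.57]. Speed limits (rad/s): [2.57, 2.57, 3.14, 3.14, 3.14, 3.14, 3.14].

### API

Orientations are given as a unit quaternion [x, y, z, w].
In Python, from rig import r, get_image gives the robot as it stands.
- The arm moves only by the shell command python3 -m jog 'ROWS' [OPENING] [FORCE]. ROWS is JSON, a list of rows, each a list of 2 entries, a list of its own where there are three numbers: the shift along the tool's x, y, z in mm, then the turn, a rotation vector about the tool's x, y, z in rad. In form: [[[dx, dy, dz], [ax, ay, az]], ...]. A call has 1 to 8 rows; each row shifts and turns the commanded pose from where the row before left it, along the tool's axes as they then stand; what a row does not reach is not made up. A row lasts 1/10 s, in which the tool goes at most 50 mm and 8.59 degrees, less where a joint would pass 70% of its speed; a pose out of reach is approached as far as the arm can. A call is refused whole if a number of a shift passes 50 or a number of a turn 0.15, either way. A call with a gripper value outside its range is refused whole. OPENING is the opening, from 0 (shut) to 1 (fully open), set as the call begins (- or left out, the last holds). The fingers move at their own pace and stop on an object; FORCE is the grip in N (left out, the last holds). Time passes only in rows, so rows that do not move let the fingers close. It gives the time, the measured TCP pose, the force, the opening and the grip force at its end, in the units of the state.
- r.sense(): the state, without advancing time (a new reading comes with each control period).
- get_image(name): name is "scene" or "top" or "wrist"; returns a dict with "image" (420x560x3 uint8, blue, green, red), "camera_matrix" (3x3 intrinsics, pixels), "extrinsics" (4x4, takes a point from world to camera coordinates). Camera axes: x right, y up, looking along -z (the intrinsics and any distortion apply to the point x, -y, -z); pixel columns grow to the right and rows downward; lengths in mm; the calibration is good to about 2 mm. A picture is of the moment at which its call begins. There is no depth.
- r.finish_job(): hands the job in; it is judged then, once.
The state is a dict: "t": time; "joint_positions": joint angles; "dq": joint speeds; "joint_torque": joint torques, N m; "tcp_pos": TCP position; "tcp_rot": TCP orientation; "contact_force": force on the tool from outside, world axes, zero at the start; "ft_torque": the same for the moment, N m; "width": opening from 0.0 (shut) to 1.0 (fully open); "grasp_force": force on a finger pad.
Only numpy, scipy, OpenCV 4.12 (cv2) and the standard library are available. Lean on these libraries where they do the work, as an engineer would, in place of code of your own. Each camera call takes 0.05 s, during which the arm holds its last target. There are 200 camera calls.

## Working session

There is one attempt and no reset: what is moved stays moved. The work goes in short steps, Python scripts to look and compute and a shell command to move; the robot and the scene stay as the last step left them, time stands still between calls to the robot, and variables do not carry over. Pictures are saved under pics/ and viewed, at most 14 in all, crops included, and the job is handed in when it is done.

```bash
ls; mkdir -p pics; cat > h.py <<'E'
import numpy as np, cv2, json
from rig import r, get_image
from scipy.spatial.transform import Rotation as R
def cam(n,f=None):
    d=get_image(n); d={k:np.array(v) for k,v in d.items()}
    if f: cv2.imwrite('pics/'+f,d['image']); np.savez('pics/'+f+'.npz',**d)
    return d
def load(f): return np.load('pics/'+f+'.npz')
def ray(d,u,v):
    K=d['camera_matrix'];E=d['extrinsics']
    c=np.linalg.inv(K)@[u,v,1.]; c=np.array([c[0],-c[1],-c[2]])
    Rm=E[:3,:3]; return -Rm.T@E[:3,3], Rm.T@c
def plane(d,u,v,z):
    o,k=ray(d,u,v); return o+k*(z-o[2])/k[2]
def proj(d,p):
    E=d['extrinsics'];c=E[:3,:3]@np.array(p,float)+E[:3,3]
    q=d['camera_matrix']@[c[0],-c[1],-c[2]]; return q[:2]/q[2]
def tri(d1,p1,d2,p2):
    A=[];b=[]
    for d,p in((d1,p1),(d2,p2)):
        o,k=ray(d,*p);k=k/np.linalg.norm(k);M=np.eye(3)-np.outer(k,k);A.append(M);b.append(M@o)
    return np.linalg.lstsq(np.vstack(A),np.hstack(b),rcond=None)[0]
def tool(dw):  # world shift -> tool axes
    return R.from_quat(r.sense()['tcp_rot']).as_matrix().T@np.array(dw,float)
E
python3 - <<'E'
from h import *
np.set_printoptions(precision=3,suppress=True)
for n in('scene','top'): d=cam(n,n+'0.png');print(d['camera_matrix'],d['extrinsics'])
s=r.sense();print(s);print(R.from_quat(s['tcp_rot']).as_matrix())
E
```

```text
pics
[[422.192   0.    277.078]
 [  0.    422.192 210.52 ]
 [  0.      0.      1.   ]] [[   0.622   -0.783   -0.008 -399.01 ]
 [   0.61     0.478    0.632 -350.051]
 [  -0.491   -0.398    0.775 -945.982]
 [   0.       0.       0.       1.   ]]
[[494.609   0.    280.167]
 [  0.    494.609 206.596]
 [  0.      0.      1.   ]] [[    0.121    -0.993     0.008  -151.046]
 [    0.856     0.108     0.505  -521.367]
 [   -0.502    -0.054     0.863 -1138.075]
 [    0.        0.        0.        1.   ]]
{'t': 0.1, 'joint_positions': array([-1.012,  0.502, -0.427,  1.551,  0.221,  1.138, -0.21 ]), 'dq': array([ 0.   , -0.   , -0.002, -0.002,  0.   , -0.001,  0.001]), 'joint_torque': array([ -0.01 , -57.082,  -5.839, -28.175,   0.01 ,   0.006,  -0.   ]), 'tcp_pos': array([189.304, 621.177, 241.359]), 'tcp_rot': array([ 0.147,  0.989, -0.001, -0.   ]), 'contact_force': array([-0.513, -0.63 , -0.01 ]), 'ft_torque': array([-0.002,  0.006, -0.017]), 'grasp_force': 0.0, 'width': 0.9988080531416966}
[[-0.957  0.291 -0.001]
 [ 0.291  0.957 -0.002]
 [ 0.    -0.002 -1.   ]]
```

View pics/scene0.png

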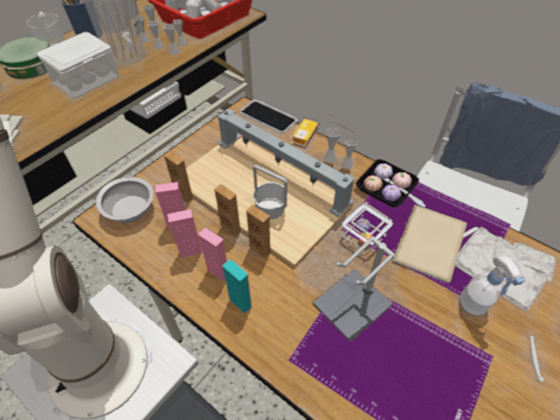

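View pics/top0.png

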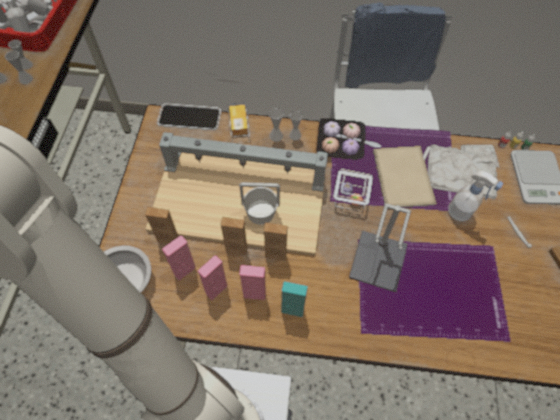

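The candidates in the top view:
- **Moulds:** the brown uprights at (162,222), (234,236) and (275,240) are mine. Pink at (178,258), (212,277), (252,283) and turquoise at (293,299) are decoys.
- **Pail:** the one at (260,205) has a handle. The grey bowl at (125,275) doesn't.
- **Sample and hook:** the sample box is at (352,187) and the hook stand at (380,250).

Next, a close crop to check.

```bash
python3 - <<'E'
import cv2
a=cv2.imread('pics/top0.png')[120:320,145:415]; cv2.imwrite('pics/c1.png',cv2.resize(a,None,fx=2.96,fy=2.96,interpolation=cv2.INTER_CUBIC))
a=cv2.imread('pics/scene0.png')[105:335,150:410]; cv2.imwrite('pics/c2.png',cv2.resize(a,None,fx=2.6,fy=2.6,interpolation=cv2.INTER_CUBIC))
E
```

```text
(no output)
```

View pics/c1.png

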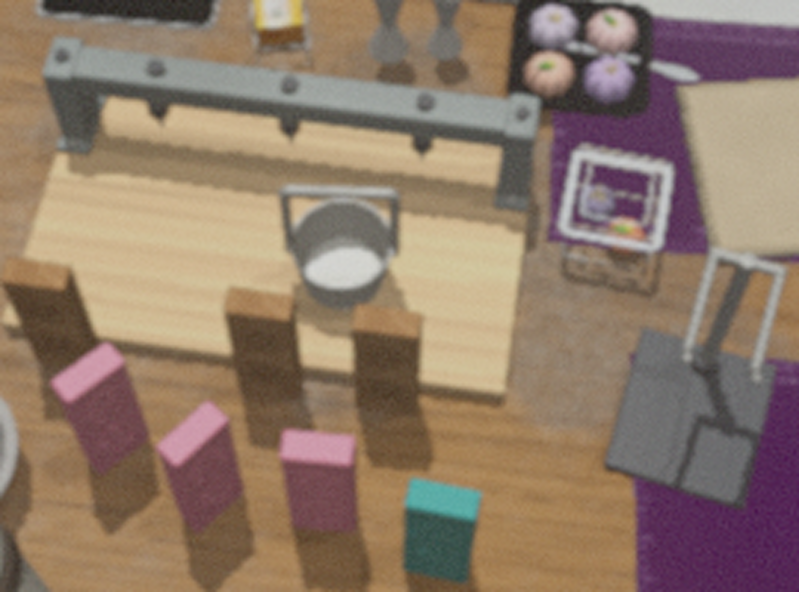

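View pics/c2.png

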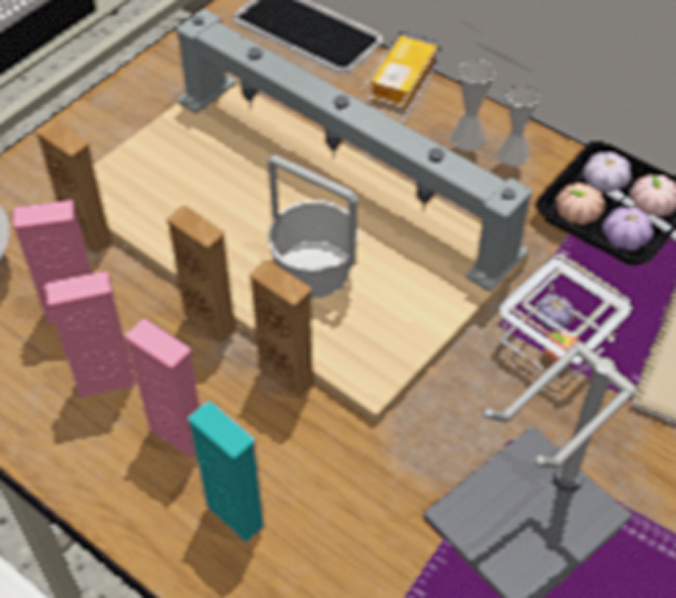

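```bash
cat > m1.py <<'E'
from h import *
np.set_printoptions(precision=1,suppress=True)
T=load('top0.png');S=load('scene0.png')
a=lambda x,y:(145+x/2.963,120+y/2.963)
b=lambda x,y:(150+x/2.6,105+y/2.6)
P={'barL':((283,190),(273,158)),'barR':((397,192),(354,202)),
'tipL':((158,118),(250,100)),'tipM':((290,135),(333,150)),'tipR':((423,152),(424,203)),
'beamscrewL':((62,56),(199,20)),'beamscrewR':((522,114),(511,194)),
'bedFR':((505,392),(375,412)),
'aTL':((8,260),(42,140)),'aTR':((70,266),(85,152)),'bTL':((228,291),(171,214)),'bTR':((294,297),(217,243)),
'cTL':((356,309),(254,270)),'cTR':((421,314),(309,297)),
'hookTipL':((688,358),(490,413)),'hookTipR':((757,375),(544,461)),'prongbackL':((715,252),(573,340)),'prongbackR':((783,268),(632,393)),
'sampleFLtop':((565,232),(503,310)),'sampleFRtop':((658,245),(563,350)),'sampleBRtop':((670,165),(628,310)),'sampleBLtop':((577,150),(560,262)),
'footFL':((608,465),(427,515)),'footBL':((645,330),(533,430)),'footBR':((775,362),(630,510)),'footFR':((740,503),(0,0))}
for k,(p,q) in P.items():
    if q==(0,0): print(k,plane(T,*a(*p),0)); continue
    x=tri(T,a(*p),S,b(*q)); print(k,x,'res',np.linalg.norm(proj(T,x)-a(*p)).round(1),np.linalg.norm(proj(S,x)-b(*q)).round(1))
E
python3 m1.py
```

```text
barL [578.5  23.3 163.8] res 0.3 0.3
barR [588.2 -75.6 159.3] res 0.9 0.9
tipL [707.1 174.7  67.9] res 0.3 0.3
tipM [700.2  42.2  70.9] res 0.0 0.0
tipR [694.  -89.1  74.8] res 0.0 0.0
beamscrewL [720.4 261.  135.9] res 0.5 0.4
beamscrewR [ 711.8 -179.8  131.4] res 0.6 0.6
bedFR [ 471.8 -190.9   28.7] res 0.1 0.1
aTL [475.9 250.2 145. ] res 4.2 3.9
aTR [482.  195.4 148.5] res 1.7 1.6
bTL [465.9  53.2 163.6] res 2.1 2.0
bTR [471.3  -1.6 155. ] res 2.2 2.2
cTL [463.4 -55.9 161.9] res 2.0 2.1
cTR [ 475.4 -110.1  148.5] res 1.0 1.1
hookTipL [ 434.9 -327.   207.2] res 0.3 0.3
hookTipR [ 428.4 -382.2  201.9] res 0.1 0.2
prongbackL [ 528.5 -344.9  219. ] res 0.3 0.4
prongbackR [ 531.4 -404.6  196.3] res 0.7 0.8
sampleFLtop [ 629.6 -232.5   63.4] res 0.5 0.6
sampleFRtop [ 601.4 -314.7   99.4] res 0.3 0.3
sampleBRtop [ 722.7 -329.7   51. ] res 0.9 1.0
sampleBLtop [ 736.9 -239.2   44.6] res 0.1 0.1
footFL [ 421.2 -290.3    8.6] res 0.3 0.4
footBL [ 564.  -318.8    5.8] res 0.1 0.1
footBR [ 537.  -438.4   21.4] res 0.0 0.0
footFR [ 402.  -410.9    0. ]
```

The crops show the pail bar at c1 (283–397,190) and all three brown moulds, with the decoys in front of them. The hook prong tips are at c1 (688,358) and (757,375), pointing at the robot. The triangulated sizes agree with the description. Next I'll move above the pail.

```bash
python3 -m jog '[[[-35,-31,-10],[0,0,0]],[[-35,-31,-10],[0,0,0]],[[-35,-31,-10],[0,0,0]],[[-35,-31,-10],[0,0,0]],[[-35,-31,-10],[0,0,0]],[[-35,-31,-10],[0,0,0]],[[-35,-31,-10],[0,0,0]],[[-35,-31,-10],[0,0,0]]]' 1
python3 -m jog '[[[-35,-31,0],[0,0,0]],[[-35,-31,0],[0,0,0]],[[-35,-31,0],[0,0,0]],[[-35,-31,0],[0,0,0]],[[-35,-31,0],[0,0,0]],[[-35,-31,0],[0,0,0]],[[-35,-31,0],[0,0,0]],[[-35,-31,0],[0,0,0]]]'
python3 -m jog '[[[0,0,0],[0,0,0.148]],[[0,0,0],[0,0,0.148]],[[0,0,0],[0,0,0.148]],[[0,0,0],[0,0,0.148]],[[0,0,0],[0,0,0.148]],[[0,0,0],[0,0,0.148]],[[0,0,0],[0,0,0.148]],[[0,0,0],[0,0,0.148]]]'
python3 - <<'E'
from h import *
np.set_printoptions(precision=3,suppress=True)
d=cam('wrist','w1.png'); s=r.sense();print(s['tcp_pos'],s['joint_positions']);print(R.from_quat(s['tcp_rot']).as_matrix());print(d['extrinsics'],d['camera_matrix'])
E
```

```text
t: 0.9
tcp_pos: [385.5, 301.0, 322.5]
tcp_rot: [0.147, 0.989, -0.0, -0.0]
contact_force: [1.0, -0.8, 0.5]
width: 1.001
grasp_force: 0.0
t: 1.7
tcp_pos: [581.0, -17.6, 322.0]
tcp_rot: [0.147, 0.989, -0.0, -0.0]
contact_force: [0.2, 0.3, 0.5]
width: 1.001
grasp_force: 0.0
t: 2.5
tcp_pos: [580.2, -15.8, 321.7]
tcp_rot: [0.676, 0.737, -0.0, -0.0]
contact_force: [-0.2, 0.3, -0.5]
width: 1.003
grasp_force: 0.0
[580.184 -15.837 321.713] [-0.146  0.278  0.157  1.651 -0.046  1.217  0.099]
[[-0.078  0.997 -0.001]
 [ 0.997  0.078  0.   ]
 [ 0.    -0.001 -1.   ]]
[[   0.996    0.085   -0.001 -575.99 ]
 [  -0.081    0.949   -0.306  125.201]
 [  -0.025    0.305    0.952 -435.501]
 [   0.       0.       0.       1.   ]] [[330.003   0.    281.222]
 [  0.    330.003 206.567]
 [  0.      0.      1.   ]]
```

View pics/w1.png

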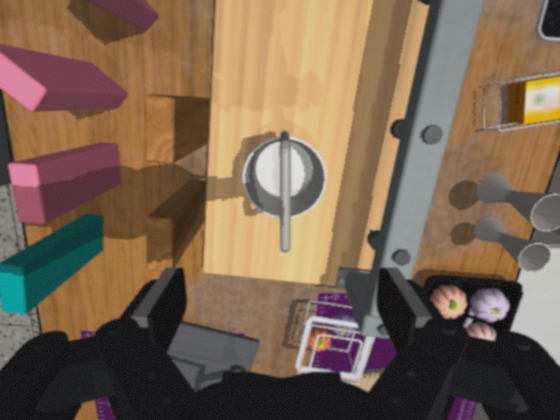

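The wrist view shows the pail bar running from (284,135) to (286,248), hanging over the rim.

```bash
python3 - <<'E'
from h import *
np.set_printoptions(precision=2,suppress=True)
d=load('w1.png')
print('cam',ray(d,0,0)[0])
a=plane(d,284,133,165);b=plane(d,286,249,165);m=(a+b)/2;print(a,b,m,b-a, 'd tool',tool(m-r.sense()['tcp_pos']))
print('bed FR',plane(d,204,274,20),'bed BR?',plane(d,325,283,20))
E
```

```text
cam [573.24  62.85 452.27]
[577.51  36.81 165.  ] [588.9  -71.04 165.  ] [583.2  -17.11 165.  ] [  11.39 -107.85    0.  ] d tool [ -1.52   3.09 156.71]
bed FR [ 480.08 -189.12   20.  ] bed BR? [ 659.49 -188.79   20.  ]
```

```bash
python3 -m jog '[[[-6,3,20],[0,0,0.02]],[[0,0,20],[0,0,0]],[[0,0,20],[0,0,0]],[[0,0,20],[0,0,0]],[[0,0,20],[0,0,0]],[[0,0,20],[0,0,0]],[[0,0,20],[0,0,0]],[[0,0,22],[0,0,0]]]' 1
python3 -m jog '[[[0,0,0],[0,0,0]],[[0,0,0],[0,0,0]],[[0,0,0],[0,0,0]],[[0,0,0],[0,0,0]],[[0,0,0],[0,0,0]],[[0,0,0],[0,0,0]],[[0,0,0],[0,0,0]],[[0,0,0],[0,0,0]]]' 0 80
python3 - <<'E'
from h import *
cam('wrist','w2.png')
E
```

```text
t: 3.35
tcp_pos: [584.0, -21.5, 159.4]
tcp_rot: [0.68, 0.733, 0.0, -0.0]
contact_force: [0.0, -0.4, -0.2]
width: 1.003
grasp_force: 0.0
t: 4.15
tcp_pos: [584.6, -21.4, 161.4]
tcp_rot: [0.681, 0.732, 0.001, 0.0]
contact_force: [-2.9, 0.5, 5.4]
width: 0.085
grasp_force: 78.2
```

View pics/w2.png

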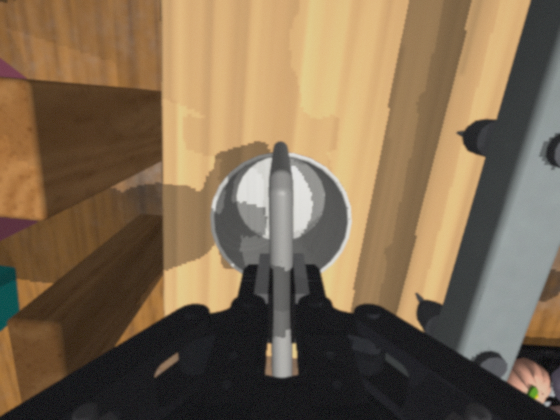

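The bar is gripped near its middle. The needle points show at (459,132) and (416,295).

```bash
python3 - <<'E'
from h import *
np.set_printoptions(precision=1,suppress=True)
d=load('w2.png')
print(plane(d,281,178,167),plane(d,283,375,167),'tips',plane(d,459,132,57),plane(d,416,295,57))
im=d['image']; cv2.imwrite('pics/c3.png',cv2.resize(im[100:330,390:510],None,fx=2.6,fy=2.6,interpolation=cv2.INTER_CUBIC))
E
python3 -m jog '[[[0,0,-20],[0,0,0]],[[0,0,-20],[0,0,0]],[[0,0,-20],[0,0,0]],[[0,0,-20],[0,0,0]],[[0,0,-20],[0,0,0]],[[0,0,-20],[0,0,0]],[[0,0,-20],[0,0,0]],[[0,0,-30],[0,0,0]]]'
```

```text
[580.5  28.9 167. ] [588.3 -66.5 167. ] tips [703.9  45.4  57. ] [699.6 -85.9  57. ]
t: 5.0
tcp_pos: [582.7, -21.6, 329.3]
tcp_rot: [0.682, 0.732, -0.001, -0.001]
contact_force: [0.6, -1.0, -2.5]
width: 0.09
grasp_force: 58.4
```

View pics/c3.png

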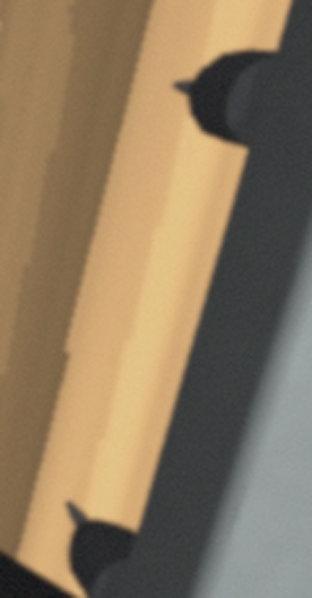

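```bash
python3 -m jog '[[[-30,-29,-15],[0,0,0]],[[-30,-29,-15],[0,0,0]],[[-30,-29,-10],[0,0,0]],[[-30,-29,0],[0,0,0]],[[-30,-29,0],[0,0,0]],[[-30,-29,0],[0,0,0]],[[-30,-29,0],[0,0,0]],[[-30,-10,0],[0,0,0]]]'
python3 -m jog '[[[0,0,0],[0,0,0.06]],[[0,0,0],[0,0,0.06]],[[0,0,0],[0,0,0.06]],[[0,0,0],[0,0,0.07]],[[0,0,0],[0,0,0]]]'
python3 - <<'E'
from h import *
np.set_printoptions(precision=3,suppress=True)
cam('wrist','w3.png');print(R.from_quat(r.sense()['tcp_rot']).as_matrix())
E
```

```text
t: 5.8
tcp_pos: [385.3, -277.7, 370.3]
tcp_rot: [0.682, 0.731, 0.0, -0.0]
contact_force: [0.6, 0.6, -2.1]
width: 0.084
grasp_force: 78.1
t: 6.3
tcp_pos: [388.3, -276.0, 369.9]
tcp_rot: [0.768, 0.641, -0.0, -0.0]
contact_force: [0.5, -0.8, -2.8]
width: 0.085
grasp_force: 78.2
[[ 0.177  0.984 -0.001]
 [ 0.984 -0.177  0.   ]
 [ 0.    -0.001 -1.   ]]
```

View pics/w3.png

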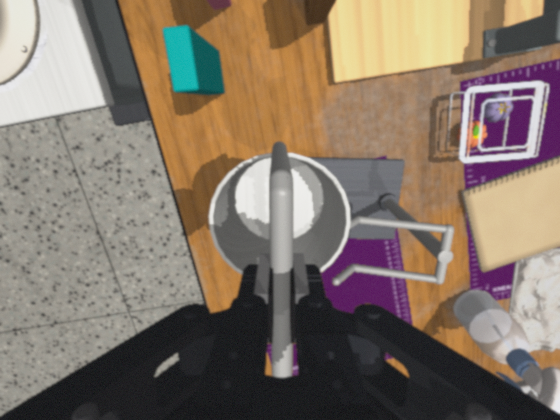

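The pail is held. The prongs run from tips at about (352,220) and (337,281) back to (452,229) and (440,281).

```bash
python3 - <<'E'
from h import *
np.set_printoptions(precision=3,suppress=True)
d=load('w3.png')
L,Rr=plane(d,352,220,207),plane(d,337,281,207);BL,BR=plane(d,452,229,200),plane(d,440,281,200)
print(L,Rr,BL,BR,plane(d,445,257,203))
for v in(BL-L,BR-Rr):print(np.arctan2(v[1],v[0]))
v=L-Rr;print(np.arctan2(-v[0],v[1]),np.hypot(*v[:2]))
im=d['image']; cv2.imwrite('pics/c4.png',cv2.resize(im[190:310,310:470],None,fx=4.5,fy=4.5,interpolation=cv2.INTER_CUBIC))
E
```

```text
[ 448.421 -316.059  207.   ] [ 426.099 -378.43   207.   ] [ 544.609 -345.624  200.   ] [ 531.112 -401.653  200.   ] [ 535.639 -373.193  203.   ]
-0.2982055694292102
-0.2176340311844719
-0.3436911951901667 66.24578065495908
```

View pics/c4.png

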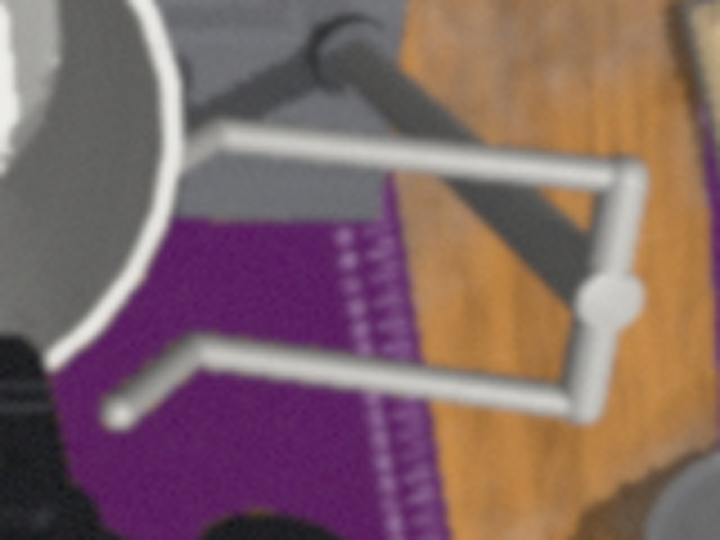

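```bash
python3 - <<'E'
from h import *
np.set_printoptions(precision=3,suppress=True)
d=load('w3.png');f=lambda x,y,z:plane(d,310+x/4.5,190+y/4.5,z)
sl,sr,bl,br,t,p=f(222,133,181),f(203,352,181),f(625,175,200),f(585,400,200),f(118,412,208),f(610,298,203)
print(sl,sr,bl,br,'tipR',t,'post',p)
for v in(bl-sl,br-sr,t-sr):print(np.arctan2(v[1],v[0]),np.hypot(*v[:2]))
for v in(sl-sr,bl-br):print(np.arctan2(-v[0],v[1]),np.hypot(*v[:2]))
m=(sl+sr)/2;print('seat',m, 'yaw from post',np.arctan2(*(p-m)[1::-1]),np.hypot(*(p-m)[:2]))
E
```

```text
[ 460.024 -327.35   181.   ] [ 449.512 -382.339  181.   ] [ 541.621 -344.964  200.   ] [ 531.196 -399.17   200.   ] tipR [ 425.167 -378.305  208.   ] post [ 536.208 -372.428  203.   ]
-0.21259999494659995 83.47643590028768
-0.20320236720533907 83.40013671715026
2.9773550570464242 24.676298494002587
-0.18889981630186764 55.98495230150792
-0.1900118930111682 55.19955923007188
seat [ 454.768 -354.845  181.   ] yaw from post -0.21264152199175199 83.31616286866608
```

```bash
python3 -m jog '[[[0,0,0],[0,0,0.02]],[[-17,-13,0],[0,0,0]],[[-25,0,0],[0,0,0]],[[-25,0,0],[0,0,0]],[[0,0,30],[0,0,0]],[[0,0,40],[0,0,0]],[[0,0,40],[0,0,0]],[[0,0,42],[0,0,0]]]'
python3 -m jog '[[[0,0,0],[0,0,0]],[[0,0,0],[0,0,0]],[[0,0,0],[0,0,0]]]'
python3 - <<'E'
from h import *
np.set_printoptions(precision=3,suppress=True)
d=cam('wrist','w4.png');cam('scene','s4.png');s=r.sense();M=R.from_quat(s['tcp_rot']).as_matrix();print(s['tcp_pos'],M)
print(tool(np.array([454.5,-357.5,182])-s['tcp_pos']))
a=cv2.resize(d['image'][100:420,150:500],None,fx=1.5,fy=1.5);b=load('s4.png')['image'][180:380,260:460];b=cv2.resize(b,(480,480))[:, :270]
cv2.imwrite('pics/c5.png',np.hstack([a,cv2.resize(load('s4.png')['image'][190:350,290:410],(270,480)) if 0 else b]))
E
```

```text
t: 7.15
tcp_pos: [363.0, -339.4, 217.3]
tcp_rot: [0.774, 0.634, 0.0, 0.001]
contact_force: [1.1, 0.5, -1.6]
width: 0.082
grasp_force: 78.2
t: 7.45
tcp_pos: [364.0, -340.5, 220.6]
tcp_rot: [0.774, 0.633, 0.0, 0.002]
contact_force: [0.2, -0.1, -1.5]
width: 0.082
grasp_force: 78.4
[ 364.045 -340.401  220.671] [[ 0.198  0.98   0.004]
 [ 0.98  -0.198 -0.002]
 [-0.002  0.004 -1.   ]]
[ 1.169 91.89  39.047]
```

View pics/c5.png

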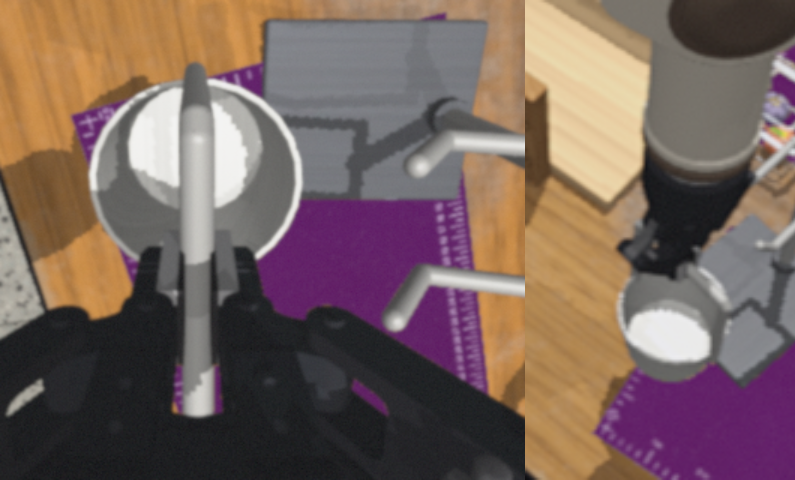

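Both prong tips are clear, and the bar is above and in front of them. Moving in.

```bash
python3 -m jog '[[[1,15,0],[0,0,0]],[[0,16,0],[0,0,0]],[[0,16,0],[0,0,0]],[[0,15,0],[0,0,0]],[[0,15,0],[0,0,0]],[[0,15,0],[0,0,0]],[[0,0,0],[0,0,0]]]'
python3 -m jog '[[[0,0,8],[0,0,0]],[[0,0,8],[0,0,0]],[[0,0,8],[0,0,0]],[[0,0,5],[0,0,0]],[[0,0,4],[0,0,0]],[[0,0,3],[0,0,0]],[[0,0,0],[0,0,0]]]'
python3 - <<'E'
from h import *
d=cam('wrist','w5.png');cam('scene','s5.png')
a=cv2.resize(d['image'][100:420,150:500],None,fx=1.5,fy=1.5);b=load('s5.png')['image'][180:380,290:490];b=cv2.resize(b,(480,480))[:, :270]
cv2.imwrite('pics/c6.png',np.hstack([a,b]))
E
```

```text
t: 8.25
tcp_pos: [456.8, -356.2, 219.0]
tcp_rot: [0.773, 0.635, 0.001, 0.001]
contact_force: [0.2, -0.7, -2.5]
width: 0.084
grasp_force: 78.5
t: 8.95
tcp_pos: [456.0, -357.5, 183.6]
tcp_rot: [0.774, 0.634, 0.001, 0.003]
contact_force: [6.2, -2.5, -0.1]
width: 0.08
grasp_force: 78.7
```

View pics/c6.png

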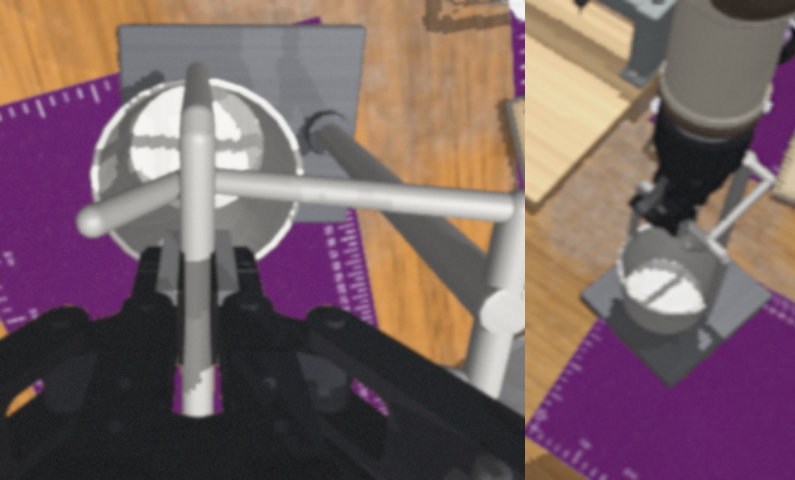

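The bar lies over the left prong at the seat. I'll lower a touch, release, rise and look.

```bash
python3 -m jog '[[[0,0,2],[0,0,0]],[[0,0,2],[0,0,0]],[[0,0,0],[0,0,0]]]'
python3 -m jog '[[[0,0,0],[0,0,0]],[[0,0,0],[0,0,0]],[[0,0,0],[0,0,0]],[[0,0,0],[0,0,0]],[[0,0,0],[0,0,0]],[[0,0,0],[0,0,0]],[[0,0,0],[0,0,0]]]' 0.5
python3 -m jog '[[[0,0,-10],[0,0,0]],[[0,0,-15],[0,0,0]],[[0,0,-20],[0,0,0]],[[0,0,-25],[0,0,0]],[[0,0,-25],[0,0,0]],[[0,0,-25],[0,0,0]],[[0,0,-25],[0,0,0]]]'
python3 - <<'E'
from h import *
d=cam('wrist','w6.png');cam('scene','s6.png')
a=cv2.resize(d['image'][100:420,150:500],None,fx=1.5,fy=1.5);b=load('s6.png')['image'][180:380,290:490];b=cv2.resize(b,(480,480))[:, :270]
cv2.imwrite('pics/c7.png',np.hstack([a,b]))
E
```

```text
t: 9.35
tcp_pos: [457.0, -357.9, 181.9]
tcp_rot: [0.774, 0.634, 0.002, 0.004]
contact_force: [4.3, 1.4, 13.7]
width: 0.079
grasp_force: 80.4
t: 10.05
tcp_pos: [453.0, -356.4, 178.1]
tcp_rot: [0.774, 0.633, -0.0, -0.0]
contact_force: [0.6, 0.2, -0.1]
width: 0.497
grasp_force: 0.0
t: 10.75
tcp_pos: [453.1, -356.7, 326.1]
tcp_rot: [0.774, 0.633, 0.0, 0.001]
contact_force: [-0.0, 0.5, -0.9]
width: 0.496
grasp_force: 0.0
```

View pics/c7.png

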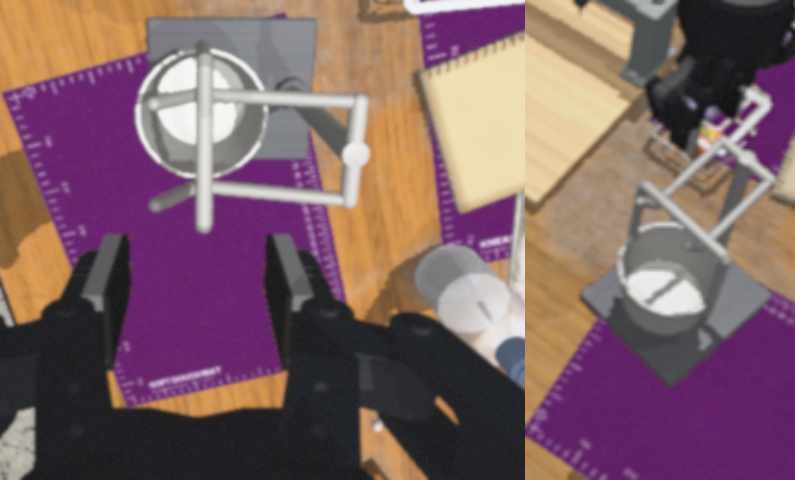

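The pail hangs free on both prongs. Now I'll work out the positions for tipping and turn the gripper.

```bash
python3 - <<'E'
from h import *
np.set_printoptions(precision=0,suppress=True)
T=load('top0.png');a=lambda x,y:(145+x/2.963,120+y/2.963)
for n,p in dict(p1=(90,372),p2=(195,435),p3=(318,447),t=(443,497),a=(40,263),b=(261,294),c=(388,312)).items(): print(n,plane(T,*a(*p),160))
E
python3 -m jog '[[[0,0,0],[0,0,-0.149]],[[0,0,0],[0,0,-0.149]],[[0,0,0],[0,0,-0.149]],[[0,0,0],[0,0,-0.149]],[[0,0,0],[0,0,-0.149]],[[0,0,0],[0,0,-0.149]],[[0,0,0],[0,0,-0.149]],[[0,0,0],[0,0,-0.149]]]' 0 40
python3 -m jog '[[[0,0,0],[0,0,-0.149]],[[0,0,0],[0,0,-0.149]],[[0,0,0],[0,0,-0.149]],[[0,0,0],[0,0,-0.135]],[[0,0,0],[0,0,0]]]'
```

```text
p1 [385. 152. 160.]
p2 [340.  56. 160.]
p3 [342. -43. 160.]
t [ 313. -146.  160.]
a [481. 218. 160.]
b [474.  26. 160.]
c [471. -83. 160.]
t: 11.65
tcp_pos: [452.8, -356.4, 323.7]
tcp_rot: [0.282, 0.959, -0.0, 0.0]
contact_force: [-0.1, 0.1, -1.2]
width: 0.0
grasp_force: 0.0
t: 12.15
tcp_pos: [452.8, -356.5, 323.6]
tcp_rot: [-0.003, 1.0, -0.0, 0.0]
contact_force: [0.6, -0.1, 0.3]
width: 0.001
grasp_force: 0.0
```

```bash
python3 -m jog '[[[6,34,0],[0,0,0]],[[6,34,0],[0,0,0]],[[6,34,0],[0,0,0]],[[6,34,0],[0,0,0]],[[6,34,0],[0,0,0]],[[6,34,0],[0,0,0]],[[6,34,0],[0,0,0]],[[0,35,0],[0,0,0]]]'
python3 -m jog '[[[0,0,22],[0,0,0]],[[0,0,22],[0,0,0]],[[0,0,22],[0,0,0]],[[0,0,22],[0,0,0]],[[0,0,22],[0,0,0]],[[0,0,22],[0,0,0]],[[0,0,22],[0,0,0]],[[0,0,20],[0,0,0]]]'
python3 -m jog '[[[-10,0,0],[0,0,0]],[[-10,0,0],[0,0,0]],[[-10,0,0],[0,0,0]],[[-10,0,0],[0,0,0]],[[-10,0,0],[0,0,0]],[[-10,0,0],[0,0,0]],[[-10,0,0],[0,0,0]],[[-10,0,0],[0,0,0]]]'
python3 -m jog '[[[-10,0,0],[0,0,0]],[[-10,0,0],[0,0,0]],[[-10,0,0],[0,0,0]],[[0,0,0],[0,0,0]],[[0,0,0],[0,0,0]],[[0,0,0],[0,0,0]]]'
python3 - <<'E'
from h import *
cam('top','t7.png');cam('scene','s7.png');d=cam('wrist','w7.png')
E
```

```text
t: 12.95
tcp_pos: [409.0, -82.6, 323.7]
tcp_rot: [0.0, 1.0, -0.0, 0.0]
contact_force: [0.8, -0.4, -0.2]
width: 0.001
grasp_force: 0.0
t: 13.75
tcp_pos: [409.8, -83.7, 148.7]
tcp_rot: [0.0, 1.0, -0.0, 0.0]
contact_force: [-1.1, -0.0, 0.3]
width: 0.004
grasp_force: 0.0
t: 14.55
tcp_pos: [490.8, -83.2, 149.3]
tcp_rot: [-0.002, 1.0, 0.0, 0.0]
contact_force: [0.2, -0.7, -0.7]
width: 0.001
grasp_force: 0.0
t: 15.15
tcp_pos: [519.3, -83.2, 149.1]
tcp_rot: [-0.002, 1.0, 0.0, -0.0]
contact_force: [0.7, -0.1, 0.8]
width: 0.001
grasp_force: 0.0
```

```bash
python3 -m jog '[[[28,0,0],[0,0,0]],[[28,0,0],[0,0,0]],[[28,0,0],[0,0,0]],[[26,0,0],[0,0,0]],[[0,36,0],[0,0,0]],[[0,36,0],[0,0,0]],[[0,37,0],[0,0,0]],[[0,0,0],[0,0,0]]]'
python3 -m jog '[[[-10,0,0],[0,0,0]],[[-10,0,0],[0,0,0]],[[-10,0,0],[0,0,0]],[[-10,0,0],[0,0,0]],[[-10,0,0],[0,0,0]],[[-10,0,0],[0,0,0]],[[-10,0,0],[0,0,0]],[[-10,0,0],[0,0,0]]]'
python3 -m jog '[[[-10,0,0],[0,0,0]],[[-10,0,0],[0,0,0]],[[-10,0,0],[0,0,0]],[[0,0,0],[0,0,0]],[[0,0,0],[0,0,0]],[[0,0,0],[0,0,0]]]'
python3 -m jog '[[[28,0,0],[0,0,0]],[[28,0,0],[0,0,0]],[[28,0,0],[0,0,0]],[[26,0,0],[0,0,0]],[[0,48,0],[0,0,0]],[[0,48,0],[0,0,0]],[[0,49,0],[0,0,0]],[[0,49,0],[0,0,0]]]'
python3 -m jog '[[[0,0,0],[0,0,0]],[[-10,0,0],[0,0,0]],[[-10,0,0],[0,0,0]],[[-10,0,0],[0,0,0]],[[-10,0,0],[0,0,0]],[[-10,0,0],[0,0,0]],[[-10,0,0],[0,0,0]],[[-10,0,0],[0,0,0]]]'
python3 -m jog '[[[-10,0,0],[0,0,0]],[[-10,0,0],[0,0,0]],[[-10,0,0],[0,0,0]],[[-10,0,0],[0,0,0]],[[0,0,0],[0,0,0]],[[0,0,0],[0,0,0]],[[0,0,0],[0,0,0]]]'
```

```text
t: 16.1
tcp_pos: [409.4, 30.0, 149.8]
tcp_rot: [-0.006, 1.0, 0.001, 0.001]
contact_force: [0.5, -0.2, -0.2]
width: -0.001
grasp_force: 0.0
t: 16.9
tcp_pos: [490.3, 25.7, 149.2]
tcp_rot: [-0.002, 1.0, 0.0, -0.0]
contact_force: [0.4, -0.5, 0.4]
width: -0.005
grasp_force: 0.0
t: 17.5
tcp_pos: [518.9, 25.8, 149.2]
tcp_rot: [-0.002, 1.0, -0.0, -0.0]
contact_force: [-1.1, -0.1, 0.3]
width: 0.001
grasp_force: 0.0
t: 18.3
tcp_pos: [408.2, 220.8, 149.7]
tcp_rot: [-0.002, 1.0, 0.0, 0.0]
contact_force: [1.6, -0.3, 0.5]
width: 0.002
grasp_force: 0.0
t: 19.1
tcp_pos: [479.6, 219.3, 149.2]
tcp_rot: [-0.002, 1.0, -0.0, -0.0]
contact_force: [-0.0, 0.1, -0.3]
width: 0.004
grasp_force: 0.0
t: 19.8
tcp_pos: [518.0, 219.9, 149.2]
tcp_rot: [-0.002, 1.0, -0.0, -0.0]
contact_force: [0.1, 0.0, 0.1]
width: -0.002
grasp_force: 0.0
```

```bash
python3 -m jog '[[[0,0,-40],[0,0,0]],[[12,-24,-30],[0,0,0]],[[12,-24,-30],[0,0,0]],[[12,-24,-30],[0,0,0]],[[12,-24,-30],[0,0,0]],[[12,-24,-30],[0,0,0]],[[12,-24,-30],[0,0,0]],[[0,0,0],[0,0,0]]]'
python3 - <<'E'
from h import *
np.set_printoptions(precision=0,suppress=True)
d=cam('wrist','w8.png');cam('top','t8.png');cam('scene','s8.png')
b=load('t8.png')['image'][120:330,140:420]
cv2.imwrite('pics/c8.png',np.hstack([cv2.resize(d['image'],(560,420)),np.vstack([cv2.resize(b,(240,180)),cv2.resize(load('s8.png')['image'],(240,180)),np.zeros((60,240,3),np.uint8)])]))
E
```

```text
t: 20.6
tcp_pos: [447.9, 72.7, 373.7]
tcp_rot: [0.0, 1.0, -0.0, 0.004]
contact_force: [0.5, 0.2, 0.2]
width: 0.0
grasp_force: 0.0
```

View pics/c8.png

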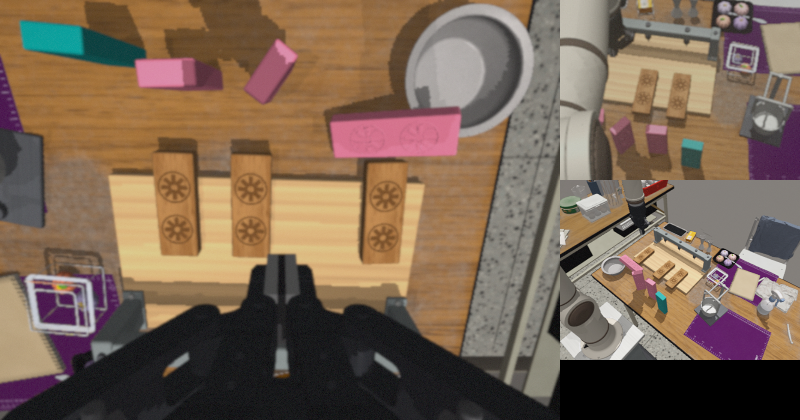

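All three moulds lie flat with the carved side up. The leading rosettes are at about (176,230), (251,229) and (383,237), and the near ends overhang the bed's edge. One pink decoy fell clear of the moulds. Now I'll measure by contours.

```bash
cat > mm.py <<'E'
from h import *
import sys
np.set_printoptions(precision=1,suppress=True)
d=load(sys.argv[1]);im=d['image'];hsv=cv2.cvtColor(im,cv2.COLOR_BGR2HSV)
g=cv2.cvtColor(im,cv2.COLOR_BGR2GRAY)
for q in sys.argv[2:]:
    u,v=map(int,q.split(','))
    # rosette: centroid of ring by HoughCircles round the guess
    s=60;y0,x0=max(v-s,0),max(u-s,0)
    w=cv2.resize(g[y0:v+s,x0:u+s],None,fx=4,fy=4,interpolation=cv2.INTER_CUBIC)
    w=cv2.GaussianBlur(w,(0,0),2)
    c=cv2.HoughCircles(w,cv2.HOUGH_GRADIENT_ALT,1.5,60,param1=80,param2=0.6,minRadius=40,maxRadius=170)
    for k in ([] if c is None else c[0][:5]):
        x,y=x0+k[0]/4-.4,y0+k[1]/4-.4;p=plane(d,x,y,47);p2=plane(d,x+k[2]/4,y,47)
        print(q,(round(x,1),round(y,1)),p,'rad',np.linalg.norm(p-p2).round(1))
E
python3 mm.py w8.png 176,230 251,229 383,237
python3 - <<'E'
from h import *
d=load('w8.png');h=cv2.cvtColor(d['image'],cv2.COLOR_BGR2HSV)
for p in((190,210),(265,210),(398,215),(215,240),(330,210)):print(p,h[p[1],p[0]])
E
```

```text
176,230 (np.float32(174.5), np.float32(187.6)) [490.1 -79.4  47. ] rad 22.8
176,230 (np.float32(175.2), np.float32(228.5)) [553.  -84.7  47. ] rad 22.3
251,229 (np.float32(249.5), np.float32(232.0)) [558.7  25.8  47. ] rad 24.2
383,237 (np.float32(384.8), np.float32(195.7)) [502.3 222.6  47. ] rad 23.1
(190, 210) [ 15 148 179]
(265, 210) [ 15 149 182]
(398, 215) [ 15 149 180]
(215, 240) [ 18 112 219]
(330, 210) [ 20 104 221]
```

```bash
python3 -m jog '[[[-8,-38,10],[0,0,0]],[[-8,-38,10],[0,0,0]],[[-7,-38,10],[0,0,0]],[[-7,-38,20],[0,0,0]],[[0,0,40],[0,0,0]],[[0,0,45],[0,0,0]],[[0,0,45],[0,0,0]],[[0,0,45],[0,0,0]]]' 1 30
python3 -m jog '[[[0,0,35],[0,0,0]],[[0,0,30],[0,0,0]],[[0,0,25],[0,0,0]],[[0,0,15],[0,0,0]],[[0,0,0],[0,0,0]],[[0,0,0],[0,0,0]],[[0,0,0],[0,0,0]]]'
```

```text
t: 21.55
tcp_pos: [476.9, -74.8, 141.1]
tcp_rot: [-0.003, 1.0, 0.0, -0.001]
contact_force: [0.3, -0.9, 0.2]
width: 1.001
grasp_force: 0.0
t: 22.25
tcp_pos: [478.3, -75.8, 39.6]
tcp_rot: [-0.003, 1.0, 0.0, 0.0]
contact_force: [-0.6, 0.0, 1.0]
width: 1.003
grasp_force: 0.0
```

```bash
python3 -m jog '[[[0,-2,4],[0,0,0]],[[0,0,0],[0,0,0]],[[0,0,0],[0,0,0]],[[0,0,0],[0,0,0]],[[0,0,0],[0,0,0]],[[0,0,0],[0,0,0]],[[0,0,0],[0,0,0]],[[0,0,0],[0,0,0]]]' 0 30
python3 - <<'E'
from h import *
cam('wrist','w9.png')
E
python3 mm.py w9.png 280,120 280,200
```

```text
t: 23.05
tcp_pos: [478.2, -78.8, 36.0]
tcp_rot: [-0.002, 1.0, -0.0, 0.001]
contact_force: [-1.7, -1.4, 7.2]
width: 0.676
grasp_force: 31.6
```

```bash
python3 -m jog '[[[-10,0,-1],[0,0,0]],[[-21,-1,0],[0,0,0]],[[-21,-1,0],[0,0,0]],[[-21,-1,0],[0,0,0]],[[-21,-1,0],[0,0,0]],[[-21,-1,0],[0,0,0]],[[-20,-1,0],[0,0,0]],[[-10,-1,0],[0,0,0]]]'
python3 -m jog '[[[0,0,0],[0,0,0]],[[0,0,0],[0,0,0]]]'
```

```text
t: 23.9
tcp_pos: [624.5, -84.5, 36.2]
tcp_rot: [-0.002, 1.0, 0.0, 0.001]
contact_force: [-1.2, 0.2, -1.8]
width: 0.682
grasp_force: 31.9
t: 24.1
tcp_pos: [622.7, -84.7, 36.2]
tcp_rot: [-0.002, 1.0, 0.0, 0.0]
contact_force: [1.1, 1.0, -0.6]
width: 0.679
grasp_force: 31.9
```

```bash
python3 -m jog '[[[0,0,0],[0,0,0]],[[0,0,0],[0,0,0]],[[0,0,0],[0,0,0]],[[0,0,-20],[0,0,0]],[[0,0,-20],[0,0,0]],[[0,0,-20],[0,0,0]],[[35,0,0],[0,0,0]],[[35,0,0],[0,0,0]]]' 1
python3 -m jog '[[[36,28,0],[0,0,0]],[[36,28,0],[0,0,0]],[[0,28,0],[0,0,0]],[[0,27,0],[0,0,0]],[[0,0,20],[0,0,0]],[[0,0,20],[0,0,0]],[[0,0,20],[0,0,0]],[[0,0,0],[0,0,0]]]'
python3 -m jog '[[[0,0,0],[0,0,0]],[[0,0,0],[0,0,0]],[[0,0,0],[0,0,0]],[[0,0,0],[0,0,0]],[[0,0,0],[0,0,0]],[[0,0,0],[0,0,0]],[[0,0,0],[0,0,0]]]' 0 30
```

```text
t: 24.9
tcp_pos: [553.1, -85.0, 97.2]
tcp_rot: [-0.002, 1.0, -0.0, 0.001]
contact_force: [-0.4, -0.3, -0.2]
width: 0.998
grasp_force: 0.0
t: 25.7
tcp_pos: [478.2, 25.6, 34.5]
tcp_rot: [-0.002, 1.0, -0.0, -0.002]
contact_force: [-0.9, 0.3, -0.2]
width: 1.003
grasp_force: 0.0
t: 26.4
tcp_pos: [481.2, 25.8, 37.4]
tcp_rot: [-0.002, 1.0, 0.0, 0.001]
contact_force: [-1.7, -0.1, 8.3]
width: 0.668
grasp_force: 33.0
```

```bash
python3 -m jog '[[[-10,1,-1],[0,0,0]],[[-21,3,0],[0,0,0]],[[-21,3,0],[0,0,0]],[[-21,3,0],[0,0,0]],[[-21,3,0],[0,0,0]],[[-21,3,0],[0,0,0]],[[-20,3,0],[0,0,0]],[[-10,0,0],[0,0,0]]]'
python3 -m jog '[[[0,0,0],[0,0,0]],[[0,0,0],[0,0,0]]]'
python3 -m jog '[[[0,0,0],[0,0,0]],[[0,0,0],[0,0,0]],[[0,0,0],[0,0,0]],[[0,0,-20],[0,0,0]],[[0,0,-20],[0,0,0]],[[0,0,-20],[0,0,0]],[[35,0,0],[0,0,0]],[[35,0,0],[0,0,0]]]' 1
python3 -m jog '[[[32,40,0],[0,0,0]],[[30,40,0],[0,0,0]],[[0,48,0],[0,0,0]],[[0,48,0],[0,0,0]],[[0,0,20],[0,0,0]],[[0,0,20],[0,0,0]],[[0,0,0],[0,0,0]],[[0,0,0],[0,0,0]]]'
```

```text
t: 27.2
tcp_pos: [627.2, 45.8, 37.6]
tcp_rot: [-0.002, 1.0, 0.0, 0.001]
contact_force: [-1.0, -0.2, -2.0]
width: 0.673
grasp_force: 32.4
t: 27.4
tcp_pos: [625.5, 45.1, 37.5]
tcp_rot: [-0.002, 1.0, 0.0, 0.0]
contact_force: [1.7, -0.1, -0.1]
width: 0.669
grasp_force: 32.7
t: 28.2
tcp_pos: [555.4, 45.0, 98.2]
tcp_rot: [-0.002, 1.0, 0.0, 0.001]
contact_force: [-1.4, -0.1, -0.7]
width: 0.994
grasp_force: 0.0
t: 29.0
tcp_pos: [493.0, 219.3, 57.2]
tcp_rot: [-0.002, 1.0, -0.0, -0.001]
contact_force: [0.4, 0.0, 0.7]
width: 1.001
grasp_force: 0.0
```

```bash
python3 -m jog '[[[2,2,10],[0,0,0]],[[0,0,12],[0,0,0]],[[0,0,0],[0,0,0]]]'
python3 -m jog '[[[0,0,0],[0,0,0]],[[0,0,0],[0,0,0]],[[0,0,0],[0,0,0]],[[0,0,0],[0,0,0]],[[0,0,0],[0,0,0]],[[0,0,0],[0,0,0]],[[0,0,0],[0,0,0]]]' 0 30
python3 - <<'E'
from h import *
print(plane(load('w8.png'),383,237,47))
E
```

```text
t: 29.3
tcp_pos: [490.2, 221.1, 33.9]
tcp_rot: [-0.002, 1.0, -0.001, -0.001]
contact_force: [0.1, 0.7, -0.9]
width: 1.0
grasp_force: 0.0
t: 30.0
tcp_pos: [491.7, 222.0, 35.8]
tcp_rot: [-0.002, 1.0, 0.0, 0.0]
contact_force: [-1.4, -0.5, 4.7]
width: 0.674
grasp_force: 32.6
[566.87364131 226.17994738  47.        ]
```

```bash
python3 -m jog '[[[-9,-5,-1],[0,0,0]],[[-20,-6,0],[0,0,0]],[[-20,-6,0],[0,0,0]],[[-20,-6,0],[0,0,0]],[[-20,-6,0],[0,0,0]],[[-20,-6,0],[0,0,0]],[[-20,-6,0],[0,0,0]],[[-12,-5,0],[0,0,0]]]'
python3 -m jog '[[[0,0,0],[0,0,0]],[[0,0,0],[0,0,0]]]'
python3 -m jog '[[[0,0,0],[0,0,0]],[[0,0,0],[0,0,0]],[[0,0,0],[0,0,0]],[[0,0,-20],[0,0,0]],[[0,0,-20],[0,0,0]],[[0,0,-30],[0,0,0]],[[40,0,-30],[0,0,0]],[[40,0,-30],[0,0,0]]]' 1
```

```text
t: 30.8
tcp_pos: [634.1, 175.0, 35.9]
tcp_rot: [-0.002, 1.0, -0.0, 0.0]
contact_force: [-3.4, -0.0, 3.7]
width: 0.673
grasp_force: 32.8
t: 31.0
tcp_pos: [632.4, 175.7, 35.9]
tcp_rot: [-0.002, 1.0, -0.0, -0.0]
contact_force: [0.9, 0.5, -0.6]
width: 0.671
grasp_force: 32.1
t: 31.8
tcp_pos: [551.8, 176.1, 167.1]
tcp_rot: [-0.002, 1.0, 0.0, 0.0]
contact_force: [-0.8, 1.5, 0.1]
width: 1.003
grasp_force: 0.0
```

```bash
python3 -m jog '[[[-10,-33,0],[0,0,0]],[[-13,-33,0],[0,0,0]],[[0,0,0],[0,0,0.149]],[[0,0,0],[0,0,0.149]],[[0,0,0],[0,0,0.149]],[[0,0,0],[0,0,0.149]],[[0,0,0],[0,0,0.149]],[[0,0,0],[0,0,0.149]]]' 0
python3 -m jog '[[[0,0,0],[0,0,0.149]],[[0,0,0],[0,0,0.149]],[[0,0,0],[0,0,0.149]],[[0,0,0],[0,0,0.149]],[[0,0,0],[0,0,0]]]'
python3 -c "
from h import *
cam('wrist','wa.png')"
python3 -m jog '[[[-43,0,0],[0,0,0]],[[-43,0,0],[0,0,0]],[[-44,0,0],[0,0,0]],[[0,0,0],[0,0,0]],[[0,0,0],[0,0,0]]]'
python3 - <<'E'
from h import *
np.set_printoptions(precision=1,suppress=True)
cam('wrist','wb.png')
for f in('wa.png','wb.png'):
    d=load(f);print(f,[proj(d,p) for p in((707,176.5,57),(703.5,45,57),(700,-86,57))])
cv2.imwrite('pics/cA.png',np.hstack([cv2.resize(load(f)['image'][60:360,360:560],(400,600),interpolation=cv2.INTER_CUBIC) for f in('wa.png','wb.png')]))
E
```

```text
t: 32.6
tcp_pos: [575.5, 110.6, 166.5]
tcp_rot: [0.433, 0.901, 0.0, -0.0]
contact_force: [0.0, 0.2, -0.0]
width: -0.002
grasp_force: 0.0
t: 33.1
tcp_pos: [575.5, 110.7, 166.4]
tcp_rot: [0.677, 0.736, -0.0, -0.0]
contact_force: [-0.9, -0.0, -0.0]
width: 0.001
grasp_force: 0.0
t: 33.65
tcp_pos: [586.8, -21.2, 166.4]
tcp_rot: [0.677, 0.736, 0.0, 0.0]
contact_force: [-0.4, -0.1, 0.2]
width: -0.0
grasp_force: 0.0
wa.png [array([472.8, 136.6]), array([427.6, 295.6]), array([393.9, 414. ])]
wb.png [array([512.3, -90.5]), array([452.6, 134.4]), array([410.3, 293.4])]
```

View pics/cA.png

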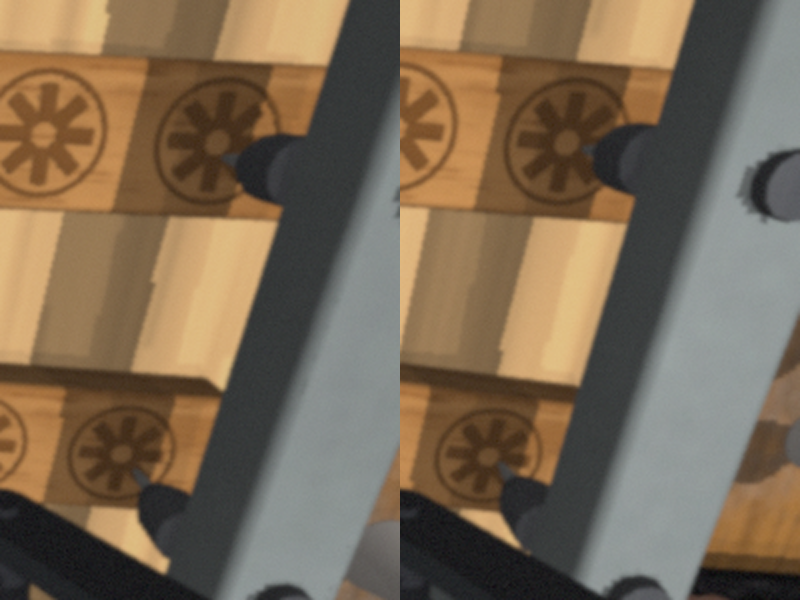

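The rosette centres and needle points both show, at composite pixels:

| Needle | Image | Tip | Rosette centre |
|---|---|---|---|
| L | wa | (223,160) | (217,142) |
| M | wa | (135,469) | (121,454) |
| M | wb | (583,151) | (567,143) |
| R | wb | (500,463) | (488,456) |

```bash
python3 - <<'E'
from h import *
np.set_printoptions(precision=1,suppress=True)
for n,f,t,m in(('L','wa.png',(222,160),(217,142)),('M','wa.png',(135,468),(121,454)),('M','wb.png',(183,151),(167,143)),('R','wb.png',(100,463),(88,456))):
    d=load(f);a=plane(d,360+t[0]/2,60+t[1]/2,57);b=plane(d,360+m[0]/2,60+m[1]/2,47);print(n,a,b,'move',a-b)
    z=plane(d,360+t[0]/2-.1,60+t[1]/2-.1,60);print(a-z)
wa,wb=load('wa.png'),load('wb.png')
print('tri tip M',tri(wa,(427.5,294),wb,(451.5,135.5)),'mark',tri(wa,(420.5,287),wb,(443.5,131.5)))
E
python3 mm.py wa.png 468,131 420,287; python3 mm.py wb.png 444,131 404,288
```

```text
L [706.3 174.   57. ] [708.5 179.7  47. ] move [-2.2 -5.7 10. ]
[ 1.8 -0.3 -3. ]
M [703.1  46.5  57. ] [701.1  46.9  47. ] move [ 1.9 -0.4 10. ]
[ 1.8 -1.9 -3. ]
M [702.9  44.1  57. ] [701.4  46.   47. ] move [ 1.5 -1.8 10. ]
[ 1.6 -0.2 -3. ]
R [699.4 -84.2  57. ] [698.5 -87.1  47. ] move [ 0.9  2.9 10. ]
[ 1.6 -1.9 -3. ]
tri tip M [705.4  43.9  52.5] mark [702.2  45.9  45.2]
```

M and R are within about 3 mm. L needs about (-2,-5) mm. I'll check mould a's yaw before regripping.

```bash
python3 - <<'E'
from h import *
np.set_printoptions(precision=2,suppress=True)
d=load('wa.png');a=plane(d,360+217/2,60+142/2,47);b=plane(d,360+43/2,60+132/2,47);print(a,b,a-b,np.arctan2(*(a-b)[1::-1]))
d=load('wb.png');a=plane(d,360+167/2,60+143/2,47);b=plane(d,360-3/2,60+130/2,47);print(a,b,a-b,np.arctan2(*(a-b)[1::-1]))
E
```

```text
[708.5  179.71  47.  ] [643.63 177.83  47.  ] [64.87  1.88  0.  ] 0.028989598929312355
[701.44  45.95  47.  ] [637.91  45.26  47.  ] [63.53  0.69  0.  ] 0.010828659252395364
```

```bash
python3 -m jog '[[[0,0,0],[0,0,-0.149]],[[0,0,0],[0,0,-0.149]],[[0,0,0],[0,0,-0.149]],[[0,0,0],[0,0,-0.149]],[[0,0,0],[0,0,-0.149]],[[0,0,0],[0,0,-0.149]],[[0,0,0],[0,0,-0.149]],[[0,0,0],[0,0,-0.149]]]' 1
python3 -m jog '[[[0,0,0],[0,0,-0.149]],[[0,0,0],[0,0,-0.149]],[[0,0,0],[0,0,-0.034]],[[0,49,0],[0,0,0]],[[0,49,0],[0,0,0]],[[0,49,0],[0,0,0]],[[0,50,0],[0,0,0]],[[0,0,0],[0,0,0]]]'
python3 - <<'E'
from h import *
s=r.sense();print(tool(np.array([632,176,36])-s['tcp_pos']),R.from_quat(s['tcp_rot']).as_matrix())
E
```

```text
t: 34.5
tcp_pos: [586.9, -16.8, 166.3]
tcp_rot: [0.141, 0.99, 0.0, -0.0]
contact_force: [0.3, 0.7, -0.3]
width: 1.001
grasp_force: 0.0
t: 35.3
tcp_pos: [576.4, 191.1, 166.7]
tcp_rot: [-0.028, 1.0, 0.004, -0.0]
contact_force: [-0.1, 0.6, 0.9]
width: 1.0
grasp_force: 0.0
[-54.64548213 -19.16180823 130.51751672] [[-9.98433802e-01 -5.59434547e-02 -5.22909755e-04]
 [-5.59457885e-02  9.98406757e-01  7.34963840e-03]
 [ 1.10912470e-04  7.36738201e-03 -9.99972854e-01]]
```

```bash
python3 -m jog '[[[0,0,0],[0,0,0]],[[0,-14,0],[0,0,0]],[[0,0,0],[0,0,0]],[[0,0,0],[0,0,0]]]'
python3 - <<'E'
from h import *
s=r.sense();print(tool(np.array([632,176,36])-s['tcp_pos']),R.from_quat(s['tcp_rot']).as_rotvec(),R.from_quat(s['tcp_rot']).as_matrix()[:,0])
E
```

```text
t: 35.7
tcp_pos: [580.3, 160.6, 166.3]
tcp_rot: [-0.017, 1.0, -0.0, 0.0]
contact_force: [0.4, -1.0, 0.1]
width: 0.997
grasp_force: 0.0
[-52.17768976  13.76684077 130.33382759] [-5.36977586e-02  3.14109052e+00 -1.44219349e-03] [-9.99415674e-01 -3.41805430e-02 -2.71515248e-05]
```

Yaw is now 0.03. I'll descend onto mould a, grip it, and shift it about (-2,-5).

```bash
python3 -m jog '[[[-20,7,10],[0,0,0]],[[-20,7,20],[0,0,0]],[[-12,0,25],[0,0,0]],[[0,0,25],[0,0,0]],[[0,0,25],[0,0,0]],[[0,0,15],[0,0,0]],[[0,0,10],[0,0,0]],[[0,0,0],[0,0,0]]]'
python3 -m jog '[[[0,0,0],[0,0,0]],[[0,0,0],[0,0,0]],[[0,0,0],[0,0,0]],[[0,0,0],[0,0,0]],[[0,0,0],[0,0,0]],[[0,0,0],[0,0,0]],[[0,0,0],[0,0,0]]]' 0 30
```

```text
t: 36.5
tcp_pos: [630.5, 178.9, 35.1]
tcp_rot: [-0.019, 1.0, -0.0, -0.001]
contact_force: [-0.3, 0.1, 0.4]
width: 0.997
grasp_force: 0.0
t: 37.2
tcp_pos: [632.6, 179.5, 38.0]
tcp_rot: [-0.019, 1.0, 0.0, 0.001]
contact_force: [-0.7, -0.7, 6.7]
width: 0.669
grasp_force: 33.4
```

```bash
python3 -m jog '[[[1,-2,-1],[0,0,0]],[[1,-2,0],[0,0,0]],[[0,-2,0],[0,0,0]],[[0,-2,0],[0,0,0]],[[0,0,0],[0,0,0]],[[0,0,0],[0,0,0]]]'
python3 -m jog '[[[0,0,0],[0,0,0]],[[0,0,0],[0,0,0]],[[0,0,0],[0,0,0]],[[0,0,0],[0,0,0]],[[0,0,-10],[0,0,0]],[[0,0,-30],[0,0,0]],[[20,0,-30],[0,0,0]],[[34,0,-60],[0,0,0]]]' 1 || true
python3 -m jog '[[[0,0,0],[0,0,0]],[[0,0,0],[0,0,0]],[[0,0,0],[0,0,0]],[[0,0,0],[0,0,0]],[[0,0,-10],[0,0,0]],[[0,0,-30],[0,0,0]],[[20,0,-45],[0,0,0]],[[34,0,-45],[0,0,0]]]' 1
```

```text
t: 37.8
tcp_pos: [630.0, 172.3, 38.0]
tcp_rot: [-0.019, 1.0, 0.001, 0.001]
contact_force: [-1.1, 2.7, 6.3]
width: 0.672
grasp_force: 33.1
t: 38.6
tcp_pos: [580.5, 169.2, 164.2]
tcp_rot: [-0.019, 1.0, 0.0, 0.001]
contact_force: [0.7, 0.8, 1.7]
width: 1.001
grasp_force: 0.0out of range
```

```bash
python3 -m jog '[[[2,-28,0],[0,0,0]],[[2,-28,0],[0,0,0]],[[0,0,0],[0,0,0.149]],[[0,0,0],[0,0,0.149]],[[0,0,0],[0,0,0.149]],[[0,0,0],[0,0,0.149]],[[0,0,0],[0,0,0.149]],[[0,0,0],[0,0,0.149]]]' 0
python3 -m jog '[[[0,0,0],[0,0,0.149]],[[0,0,0],[0,0,0.149]],[[0,0,0],[0,0,0.149]],[[0,0,0],[0,0,0.149]],[[0,0,0],[0,0,0.04]],[[0,0,0],[0,0,0]]]'
python3 - <<'E'
from h import *
np.set_printoptions(precision=2,suppress=True)
n=cam('wrist','wc.png');o=load('wa.png')
g=lambda d:cv2.cvtColor(d['image'],cv2.COLOR_BGR2GRAY)
def track(name,u,v,hw,hh,z):
    u0,v0=int(u-hw),int(v-hh);t=g(o)[v0:v0+2*hh,u0:u0+2*hw]
    m=cv2.matchTemplate(g(n),t,cv2.TM_CCOEFF_NORMED);_,s,_,(x,y)=cv2.minMaxLoc(m)
    f=lambda a,b,c:(a-c)/(2*(a-2*b+c)) if 0 else .5*(a-c)/(a-2*b+c)
    dx=x+f(m[y,x-1],m[y,x],m[y,x+1]);dy=y+f(m[y-1,x],m[y,x],m[y+1,x])
    p=plane(o,u,v,z);q=plane(n,u+dx-u0,v+dy-v0,z);print(name,round(s,3),'old',p,'new',q,q-p)
track('near rosette a',381.5,126,26,28,47)
track('lead rosette a',460,131,22,28,47)
track('needle L',479,140,12,16,57)
track('needle M',436,300,12,16,57)
track('lead rosette b',418,285,18,20,47)
E
```

```text
t: 39.4
tcp_pos: [577.8, 113.4, 163.0]
tcp_rot: [0.418, 0.909, 0.0, 0.0]
contact_force: [0.0, -0.1, -0.2]
width: -0.001
grasp_force: 0.0
t: 40.0
tcp_pos: [577.7, 113.6, 162.8]
tcp_rot: [0.679, 0.735, 0.0, 0.0]
contact_force: [-0.1, 0.0, 0.7]
width: 0.004
grasp_force: 0.0
near rosette a 0.973 old [643.63 177.83  47.  ] new [641.56 173.72  47.  ] [-2.07 -4.11  0.  ]
lead rosette a 0.911 old [702.22 179.18  47.  ] new [700.05 173.69  47.  ] [-2.17 -5.49  0.  ]
needle L 0.747 old [712.02 174.53  57.  ] new [712.52 173.    57.  ] [ 0.5  -1.54  0.  ]
needle M 0.985 old [711.44  41.45  57.  ] new [711.44  41.3   57.  ] [-0.   -0.15  0.  ]
lead rosette b 0.968 old [698.56  48.66  47.  ] new [698.62  48.7   47.  ] [0.05 0.04 0.  ]
```

Mould a's mark is now about 1 mm from its needle. Before handing in, I'll check that the pail and sample box haven't moved.

```bash
python3 - <<'E'
from h import *
n=cam('scene','sz.png')['image'];o=load('s8.png')['image'];i=load('scene0.png')['image'];s6=load('s6.png')['image']
for nm,a,(x0,y0,x1,y1) in(('pail vs s8',o,(315,220,400,330)),('sample vs start',i,(335,195,395,245))):
    A=cv2.absdiff(a[y0:y1,x0:x1],n[y0:y1,x0:x1]);print(nm,A.mean(),(A.max(2)>40).mean())
s=r.sense();print(s['t'],s['contact_force'])
E
```

```text
pail vs s8 0.887807486631016 0.0
sample vs start 0.8441111111111111 0.0
40.1 [ 0.05845091 -0.07646012  0.17265512]
```

```bash
python3 -c "
from rig import r
print(r.finish_job())"
```

```text
the job is handed in; nothing more can be done
None
```

I handed the job in, with no verdict returned: the pail hangs on both prongs, all three moulds lie carved side up with rosettes about 1 mm (left), 2 mm (middle) and 3 mm (right) from their needles by my measurements, the sample box is unmoved, and one pink decoy got knocked over on the table.

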